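Build up a module: case into the nest, board into the case

TASK

On this electronics bench, take the open aluminium case that has the square lug on one end, lower it into the pocket of the steel nest so that the lug lies in the gap of the rim and the case sits fully down, flat and square, and let go of it. Then pull the full-width board out of the card rack and slide it upright down the guides of that case until it rests on the case's floor, keeping hold of it as it goes in rather than dropping it. Leave the short case, the narrow board and everything else on the bench where they are.

Things in the scene. Friction and masses are not known exactly. Their poses are not given: they have to be found in the camera images.
- case: Bare aluminium case, open at the top, 96 long (x) x 50 wide (y) x 60 high, loose, upright on the bench, 0.2 to 0.4 kg. Origin: centre of the underside of the 96 x 50 body; z up. A lug 14 long x 24 wide x 22 high stands out from the foot of its +x end (x = 48 to 62). Grip it across its 50 width, fingertips 16 or more above its underside to clear the nest's rim. (All mm.)
- guides (a point): Centre of the case's inner floor, 6 above the case's underside, axes as the case's. Rib pairs at both ends of the case form a channel for a board, 83 long (x) x 11 wide (y), from this floor to the top, 54 deep; its mouth (top 4 to 8) flares by about 3 a side. (All mm.)
- lug (a point): Centre of the lug's outer end on the case: 62 along the case's +x, 11 above its underside. (All mm.)
- nest: Steel assembly nest fixed to the bench, 136 (x) x 96 (y) x 22 high. Origin: centre of its underside, z up. Centred pocket 99 x 53, floor at z = 8, rim 14 above that floor (its upper 5 flares out by 3). The rim has a gap 27 wide at the +x end for the case's lug, so the case goes in one way round, with about 1.5 of play a side. (All mm.)
- pocket (a point): Centre of the pocket's floor in the nest (8 above the nest's underside). Axes as the nest's: x along the pocket's length towards the gap, z up. (All mm.)
- rack: Grey plastic card rack fixed to the bench, 103 (x) x 100 (y) x 38 high with thin end cheeks up to 58 at x = +-50, origin at the centre of its underside. Two slots 83 x 10.6 along its x, at y = +32 and -32, floor at z = 8; each holds one board upright; either board may be in either slot. (All mm.)
- card: The full-width board: green circuit board in an aluminium frame, 80 wide (x) x 8 thick (y), 118 high with its handle, 0.11 to 0.23 kg, loose, upright in a rack slot. Origin: centre of its lower edge; z up. The lowest 6 is 5 thick and 76 wide. Either way round will do in the case; home is with its origin on the case's inner floor (point guides), the handle clear above the case. (All mm.)
- handle (a point): Centre of the black handle on top of the full-width board, 105 above its lower edge: 56 wide (x) x 14 thick (y) x 26 high. Grip it across the 14. (All mm.)
- spare_card: The narrow board, 54 wide, else like the full-width board (118 high, handle 40 x 14), in the other slot of the rack. To be left there. (All mm.)
- spare_case: The short case, 76 x 50 x 60, with no lug, standing on the bench. To be left alone. (All mm.)
- spool: Grey plastic solder spool, 76 across, 62 high, standing on end; origin at the centre of its underside. Leave alone. (All mm.)
- tin: Open steel tip-cleaner tin, 80 across, 50 high; origin at the centre of its underside. Leave alone. (All mm.)
- bottle: Clear bottle with white cap, 50 across, 150 high; origin at the centre of its underside. Leave alone. (All mm.)
- pot: Small amber flux pot, 24 across, 44 high, standing about 88 from the case's centre off the end away from the lug; origin at the centre of its underside. Leave alone. (All mm.)
- screwdriver: Screwdriver, 190 long, lying beyond the work. Leave alone. (All mm.)
- parts_tray: White divided parts tray, 110 x 80 x 30; origin at the centre of its underside. Leave alone. (All mm.)

How it is judged:
By the outcome, as a careful person would: the job done as asked, in the order asked, and still so for the second after the job is handed in, with the robot touching nothing.
It also fails if it takes over 72 s, if anything falls off the work surface, if the arm or the gripper's body presses on something with over 40 N, if the wrist force passes 120 N, or if a joint passes its speed limit or range.

ROBOT

A 6-joint arm with a two-finger parallel gripper is mounted at the origin on the work surface. World frame = base frame: x ahead of the robot, y to its left, z up, the work surface at z = 0. Lengths are in m, angles in rad, forces in N, time in s.
With the tool pointing down it reaches from about 0.325 to 0.875 m from the base axis. Payload 4.4 kg.
Tool frame: the origin (TCP) lies midway between the tips of the shut fingers; the grasp point (between the pads) lies 19 mm behind it; z points along the fingers, y is the line along which they close (so a half turn about z gives the same grasp; the last joint's range is limited). The gripper opens to 85 mm and grips with 20 to 120 N. Pads are 22 mm wide; open, the fingers measure 114 mm over their backs; the gripper's body (76 mm by 85 mm) begins 54 mm behind the grasp point. The pads swing forward as they close: fully open they stand 13 mm farther back than shut.
Start: joints at [1.06, 0.207, 1.542, -0, 1.393, -0.15], TCP at [0.202, 0.538, 0.231] pointing down, gripper open.
Joint ranges: [-2.73, 2.73], [-0.86, 2.22], [0.23, 2.46], [-1.11, 4.25], [0.08, 2.63], [-2.82, 2.82]. Speed limits (rad/s): [2.79, 2.79, 3.14, 3.14, 3.14, 3.14].

INTERFACE

Orientations are given as a rotation vector (axis times angle).
In Python, from station import robot, capture, outline_of, landmark_of gives the robot as it stands. The module is installed in compiled form; this text tells all that it offers.
- The arm moves only by the tool servo_tool, never from a script. Its argument "steps" is a list of rows, each an object with "translation": the shift along the tool's x, y, z in m, a list of three; "twist": the turn, a rotation vector about the tool's x, y, z in rad, a list of three; "jaw": the finger opening in m, from 0 to 0.0854. A call has 1 to 20 rows; each row is the pose to reach, as a shift and turn from the pose commanded when the call began, along the tool's axes at that moment; what a row does not reach only later rows make up. A row lasts 1/10 s, in which the tool goes at most 50 mm and 8.59 degrees, less where a joint would pass 70% of its speed; a pose out of reach is approached as far as the arm can. A call with a gripper value outside its range is refused whole. The fingers move at their own pace and stop on an object; "force" is the grip in N (left out, the last holds). Time passes only in rows, so rows that repeat a pose let the fingers close. It gives the time, the measured TCP pose, the force, the opening and the grip force at its end, in the units of the state.
- robot.read_state(): the state, without advancing time (a new reading comes with each control period).
- capture(name): name is "side" or "top" or "wrist"; returns a dict with "color" (400x640x3 uint8, red, green, blue), "mtx" (3x3 intrinsics, pixels), "T" (4x4, takes a point from camera to world coordinates). Camera axes: x right, y down, z forward; pixel columns grow to the right and rows downward; lengths in m; the calibration is good to about 2 mm. A picture is of the moment at which its call begins. There is no depth.
- robot.close_job(): hands the job in; it is judged then, once.
Trained networks look in a picture, given as the dict that the camera call returned (one of the last four; its "shot" number tells which), for a name from the list of things; names that differ only in an ending like _2 or _b are one class to them, and where a whole thing is asked for, a point or a joint stands for the part that bears it (a point fixed in the world has none). Each returns a list of dicts, best first, with "conf" (0 to 1); they miss things now and then, are a little off and sometimes report something else, mostly with a low value. They report only what shows in the picture. A call takes as long as a camera call.
- outline_of(picture, query): "mask" (400x640 bool, what is visible of it) and "pixel" ([row, column] in pixels, amid what is visible of it).
- landmark_of(picture, query): "pixel" ([row, column] in pixels: a listed point, or the origin of a listed thing).
The state is a dict: "clock": time; "joint_pos": joint angles; "dq": joint speeds; "effort": joint torques, N m; "position": TCP position; "tcp_rot": TCP orientation; "ft_force": force on the tool from outside, world axes, zero at the start; "moment": the same for the moment, N m; "width": finger opening in m; "gripper_force": force on a finger pad.
Only numpy, scipy, OpenCV 4.12 (cv2) and the standard library are available. Lean on these libraries where they do the work, as an engineer would, in place of code of your own. Each camera call takes 0.05 s, during which the arm holds its last target. There are 200 camera calls.

## Working session

There is one attempt and no reset: what is moved stays moved. The work goes in short steps, Python scripts to look and compute and a tool call to move; the robot and the scene stay as the last step left them, time stands still between calls to the robot, and variables do not carry over. Pictures are saved under pics/ and viewed, at most 10 in all, crops included, and the job is handed in when it is done.

Besides the shell and the picture viewer there is one more tool, called after "Request:" by a JSON object that holds its "name" and its "arguments". servo_tool: Moves the arm, as the interface text tells. Its arguments: {"type":"object","properties":{"steps":{"type":"array","items":{"type":"object","properties":{"translation":{"type":"array","items":{"type":"number"}},"twist":{"type":"array","items":{"type":"number"}},"jaw":{"type":"number"}}}},"force":{"type":"number"}},"required":["steps"]}

```bash
mkdir -p pics; cat > h.py <<'E'
import numpy as np, cv2
from scipy.spatial.transform import Rotation as R
from station import robot, capture, outline_of, landmark_of
def proj(c,P):
    P=np.atleast_2d(P); q=(P-c['T'][:3,3])@c['T'][:3,:3]; p=q@c['mtx'].T; return p[:,:2]/p[:,2:]
def onz(c,rc,z):
    d=c['T'][:3,:3]@np.linalg.solve(c['mtx'],[rc[1],rc[0],1.]); o=c['T'][:3,3]; return o+d*(z-o[2])/d[2]
def save(c,n): cv2.imwrite('pics/'+n,c['color'][:,:,::-1])
def state():
    s=robot.read_state(); print({k:np.round(s[k],4).tolist() for k in ('clock','joint_pos','position','tcp_rot','ft_force','width','gripper_force')}); return s
E
python3 - <<'E'
from h import *
state()
Z={'case':0,'lug':.011,'guides':.006,'nest':0,'pocket':.008,'rack':0,'card':.008,'handle':.113,'spare_card':.008,'spare_case':0,'pot':0,'spool':0,'tin':0,'bottle':0,'parts_tray':0}
for n in ('top','side'):
    c=capture(n); save(c,n+'0.png'); print(n,c['T'][:3,3].round(3),c['T'][:3,2].round(2))
    for k,z in Z.items():
        for r in landmark_of(c,k)[:2]: print(k,round(r['conf'],2),np.round(r['pixel']),onz(c,r['pixel'],z)[:2].round(4))
E
```

```text
{'clock': 0.0, 'joint_pos': [1.0605, 0.2074, 1.543, -0.0, 1.3935, -0.1505], 'position': [0.2021, 0.5375, 0.2301], 'tcp_rot': [-0.562, -3.0901, 0.0035], 'ft_force': [0.7263, 0.9513, 0.5086], 'width': 0.0855, 'gripper_force': 0.0}
top [0.428 0.002 1.344] [ 0.1  -0.01 -0.99]
case 0.86 [241. 404.] [ 0.4336 -0.3036]
lug 0.86 [226. 410.] [ 0.4822 -0.3206]
guides 0.69 [242. 404.] [ 0.4298 -0.304 ]
nest 0.95 [178. 273.] [0.6433 0.1158]
pocket 0.87 [178. 271.] [0.6411 0.1206]
rack 0.91 [178. 344.] [ 0.6385 -0.1156]
rack 0.49 [222. 408.] [ 0.4946 -0.3179]
card 0.61 [181. 337.] [ 0.628  -0.0928]
card 0.34 [178. 342.] [ 0.6389 -0.1104]
handle 0.55 [177. 335.] [ 0.6252 -0.0802]
spare_card 0.5 [178. 353.] [ 0.6366 -0.1439]
spare_case 0.65 [234. 206.] [0.462  0.3301]
pot 0.56 [267. 398.] [ 0.3532 -0.2804]
spool 0.64 [244. 280.] [0.43  0.093]
tin 0.97 [248. 340.] [ 0.4141 -0.0999]
bottle 0.95 [159. 192.] [0.7091 0.3791]
bottle 0.4 [239. 406.] [ 0.4412 -0.3122]
parts_tray 0.7 [166. 425.] [ 0.6764 -0.3812]
side [ 0.273 -0.969  0.696] [ 0.26  0.82 -0.51]
case 0.73 [306. 297.] [ 0.4316 -0.3026]
case 0.49 [222. 262.] [0.4188 0.0752]
lug 0.93 [303. 324.] [ 0.4909 -0.322 ]
guides 0.94 [304. 296.] [ 0.4288 -0.3018]
guides 0.54 [307. 406.] [ 0.6728 -0.3886]
nest 0.62 [203. 326.] [0.6489 0.1259]
nest 0.42 [245. 348.] [ 0.6339 -0.1177]
pocket 0.65 [202. 326.] [0.6452 0.1172]
rack 0.85 [246. 349.] [ 0.6333 -0.121 ]
card 0.85 [236. 339.] [ 0.6197 -0.0738]
handle 0.89 [209. 344.] [ 0.6232 -0.0965]
spare_card 0.61 [246. 353.] [ 0.6423 -0.1345]
spare_card 0.48 [188. 254.] [0.4327 0.2928]
spare_case 0.63 [185. 257.] [0.4467 0.3244]
pot 0.58 [307. 262.] [ 0.3519 -0.2813]
spool 0.72 [219. 264.] [0.4272 0.0911]
tin 0.95 [257. 275.] [ 0.4202 -0.1074]
bottle 0.72 [172. 321.] [0.7036 0.3544]
parts_tray 0.69 [306. 406.] [ 0.6773 -0.3798]
```

View pics/top0.png

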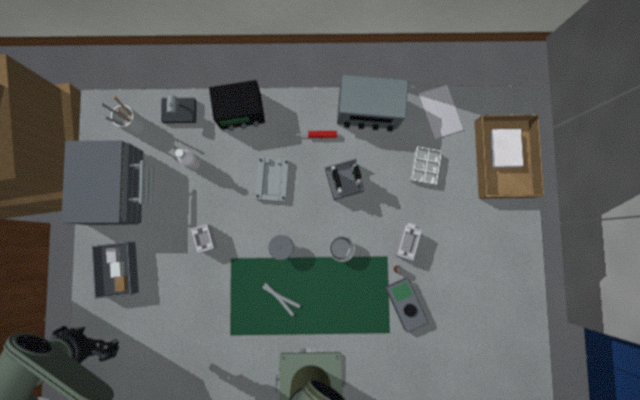

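View pics/side0.png

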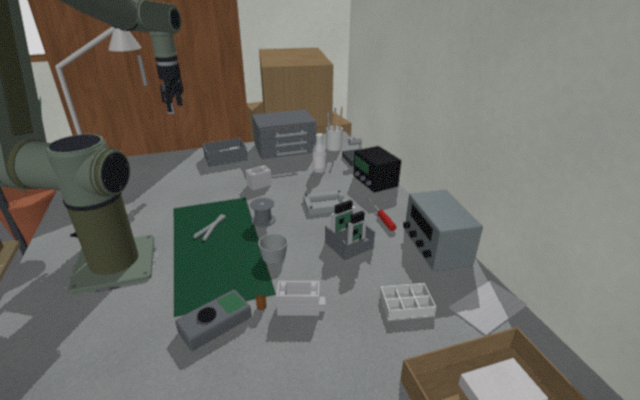

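The top view shows the case at (409,242), with its lug end unclear at this scale. The rack is at (345,178), the nest at (271,180) and the pot at (398,269). The side view confirms this, and the lug points to image right (322,302). I'll get the wrist camera's geometry next and then take closer looks.

```bash
cat >> h.py <<'E'
def down(phi): # tool y axis along world angle phi, z down
    y=np.array([np.cos(phi),np.sin(phi),0]); z=np.array([0,0,-1.]); return np.column_stack([np.cross(y,z),y,z])
def pose():
    s=robot.read_state(); return np.array(s['position']),R.from_rotvec(s['tcp_rot']).as_matrix(),s
def move(p,M,base=None):
    p0,M0,s=pose() if base is None else base
    t=M0.T@(np.array(p)-p0); w=R.from_matrix(M0.T@M).as_rotvec()
    print('translation',t.round(4).tolist(),'twist',w.round(4).tolist(),'rows>=',max(np.linalg.norm(t)/.05,np.degrees(np.linalg.norm(w))/8.59).round(1))
E
python3 - <<'E'
from h import *
c=capture('wrist'); p,M,s=pose()
print('cam in tool',(M.T@(c['T'][:3,3]-p)).round(4)); print((M.T@c['T'][:3,:3]).round(3)); print(c['mtx'].round(0)); print(M.round(3))
E
```

```text
cam in tool [ 0.0741 -0.0011 -0.1434]
[[ 0.001 -0.957 -0.291]
 [ 1.     0.001  0.   ]
 [-0.    -0.291  0.957]]
[[281.   0. 319.]
 [  0. 281. 204.]
 [  0.   0.   1.]]
[[-0.936  0.352  0.   ]
 [ 0.352  0.936  0.   ]
 [-0.     0.    -1.   ]]
```

```bash
python3 - <<'E'
from h import *
move([.58,.02,.24],down(np.pi/2))
E
```

```text
translation [-0.5358, -0.3521, -0.0087] twist [0.0, 0.0, -0.3598] rows>= 12.8
```

Request:
{"name": "servo_tool", "arguments": {"steps": [{"translation": [-0.536,-0.352,-0.009],"twist": [0,0,-0.36]},{"translation": [-0.536,-0.352,-0.009],"twist": [0,0,-0.36]},{"translation": [-0.536,-0.352,-0.009],"twist": [0,0,-0.36]},{"translation": [-0.536,-0.352,-0.009],"twist": [0,0,-0.36]},{"translation": [-0.536,-0.352,-0.009],"twist": [0,0,-0.36]},{"translation": [-0.536,-0.352,-0.009],"twist": [0,0,-0.36]},{"translation": [-0.536,-0.352,-0.009],"twist": [0,0,-0.36]},{"translation": [-0.536,-0.352,-0.009],"twist": [0,0,-0.36]},{"translation": [-0.536,-0.352,-0.009],"twist": [0,0,-0.36]},{"translation": [-0.536,-0.352,-0.009],"twist": [0,0,-0.36]},{"translation": [-0.536,-0.352,-0.009],"twist": [0,0,-0.36]},{"translation": [-0.536,-0.352,-0.009],"twist": [0,0,-0.36]},{"translation": [-0.536,-0.352,-0.009],"twist": [0,0,-0.36]},{"translation": [-0.536,-0.352,-0.009],"twist": [0,0,-0.36]},{"translation": [-0.536,-0.352,-0.009],"twist": [0,0,-0.36]},{"translation": [-0.536,-0.352,-0.009],"twist": [0,0,-0.36]},{"translation": [-0.536,-0.352,-0.009],"twist": [0,0,-0.36]}]}}

```text
validation failed for argument at $.st...
```

```bash
python3 - <<'E'
from h import *
state()
c=capture('wrist'); save(c,'w1.png'); np.savez('w1.npz',**{k:c[k] for k in('color','mtx','T')})
for k,z in {'nest':0,'pocket':.008,'rack':0,'card':.008,'handle':.113,'spare_card':.008}.items():
    for r in landmark_of(c,k)[:2]: print(k,round(r['conf'],2),np.round(r['pixel'],1),onz(c,r['pixel'],z)[:2].round(4))
E
```

```text
{'clock': 1.65, 'joint_pos': [1.0605, 0.2066, 1.5415, -0.0, 1.3935, -0.1505], 'position': [0.2024, 0.5382, 0.2313], 'tcp_rot': [0.5621, 3.0909, 0.0], 'ft_force': [0.2183, -0.6213, 0.6729], 'width': 0.0856, 'gripper_force': 0.0}
```

View pics/w1.png

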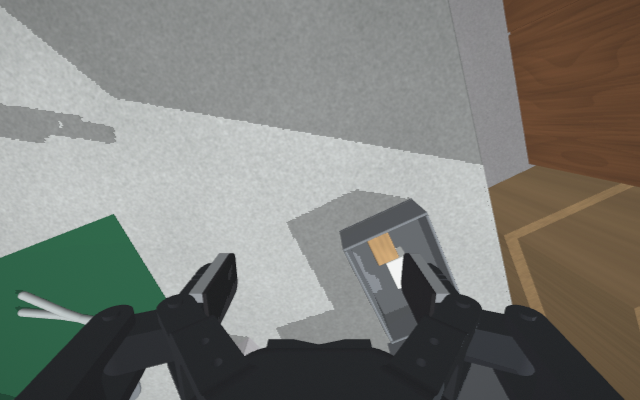

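The arm hasn't moved: this wrist view still shows the start area, with the mat at lower left and a tray at (390,270). The rows probably need a jaw value too.

Request:
{"name": "servo_tool", "arguments": {"steps": [{"translation": [-0.536,-0.352,-0.009],"twist": [0,0,-0.36],"jaw": 0.085},{"translation": [-0.536,-0.352,-0.009],"twist": [0,0,-0.36],"jaw": 0.085},{"translation": [-0.536,-0.352,-0.009],"twist": [0,0,-0.36],"jaw": 0.085},{"translation": [-0.536,-0.352,-0.009],"twist": [0,0,-0.36],"jaw": 0.085},{"translation": [-0.536,-0.352,-0.009],"twist": [0,0,-0.36],"jaw": 0.085},{"translation": [-0.536,-0.352,-0.009],"twist": [0,0,-0.36],"jaw": 0.085},{"translation": [-0.536,-0.352,-0.009],"twist": [0,0,-0.36],"jaw": 0.085},{"translation": [-0.536,-0.352,-0.009],"twist": [0,0,-0.36],"jaw": 0.085},{"translation": [-0.536,-0.352,-0.009],"twist": [0,0,-0.36],"jaw": 0.085},{"translation": [-0.536,-0.352,-0.009],"twist": [0,0,-0.36],"jaw": 0.085},{"translation": [-0.536,-0.352,-0.009],"twist": [0,0,-0.36],"jaw": 0.085},{"translation": [-0.536,-0.352,-0.009],"twist": [0,0,-0.36],"jaw": 0.085},{"translation": [-0.536,-0.352,-0.009],"twist": [0,0,-0.36],"jaw": 0.085},{"translation": [-0.536,-0.352,-0.009],"twist": [0,0,-0.36],"jaw": 0.085},{"translation": [-0.536,-0.352,-0.009],"twist": [0,0,-0.36],"jaw": 0.085},{"translation": [-0.536,-0.352,-0.009],"twist": [0,0,-0.36],"jaw": 0.085}]}}

```text
clock: 3.6
position: [0.5795, 0.0209, 0.24]
tcp_rot: [0.001, -3.141, -0.001]
ft_force: [-1.3, 0.5, -0.3]
width: 0.0852
gripper_force: 0.0
```

```bash
python3 - <<'E'
from h import *
state()
c=capture('wrist'); save(c,'w2.png'); np.savez('w2.npz',**{k:c[k] for k in('color','mtx','T')})
for k,z in {'nest':0,'pocket':.008,'rack':0,'card':.008,'handle':.113,'spare_card':.008}.items():
    for r in landmark_of(c,k)[:2]: print(k,round(r['conf'],2),np.round(r['pixel'],1),onz(c,r['pixel'],z)[:2].round(4))
E
```

```text
{'clock': 3.6, 'joint_pos': [-0.1134, 0.2108, 1.5182, 0.0005, 1.4137, -1.6852], 'position': [0.5795, 0.0209, 0.24], 'tcp_rot': [0.0014, -3.1405, -0.001], 'ft_force': [-1.3122, 0.5229, -0.2621], 'width': 0.0852, 'gripper_force': 0.0}
nest 0.98 [216.1 385.7] [0.6387 0.1169]
pocket 0.87 [217.1 388.5] [0.6374 0.1189]
card 0.64 [208.2 243.2] [ 0.6245 -0.0857]
card 0.38 [214.3 385.1] [0.6332 0.1138]
handle 0.93 [240.6 219.1] [ 0.6267 -0.0841]
handle 0.46 [219.3 198.6] [ 0.6031 -0.1026]
spare_card 0.71 [218.4 197.3] [ 0.6397 -0.1518]
```

View pics/w2.png

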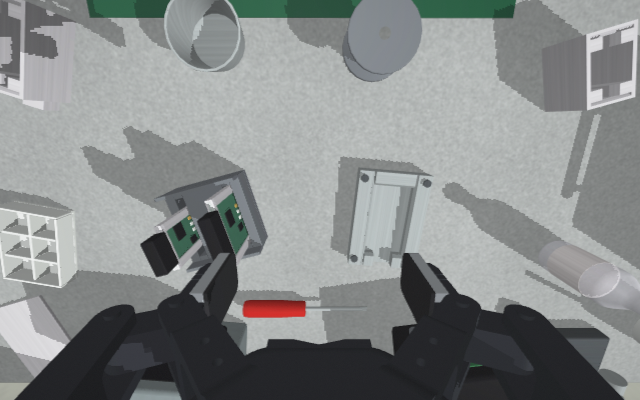

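The nest is at (387,217), with a full rim bar at its upper (robot-side) end. The rack is at (215,215), with the wide green board at (230,220) on the nest side and the narrow board to its left. I'll zoom in on both.

```bash
python3 - <<'E'
import cv2
i=cv2.imread('pics/w2.png')[150:290,120:450]
cv2.imwrite('pics/w2z.png',cv2.resize(i,(792,336),interpolation=cv2.INTER_CUBIC))
E
```

```text
(no output)
```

View pics/w2z.png

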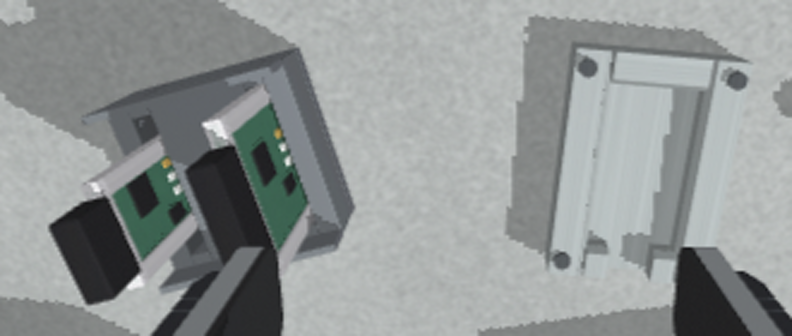

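Request:
{"name": "servo_tool", "arguments": {"steps": [{"translation": [-0.1,0.098,0.06],"twist": [0,0,0],"jaw": 0.085},{"translation": [-0.1,0.098,0.06],"twist": [0,0,0],"jaw": 0.085},{"translation": [-0.1,0.098,0.06],"twist": [0,0,0],"jaw": 0.085},{"translation": [-0.1,0.098,0.06],"twist": [0,0,0],"jaw": 0.085},{"translation": [-0.1,0.098,0.06],"twist": [0,0,0],"jaw": 0.085},{"translation": [-0.1,0.098,0.06],"twist": [0,0,0],"jaw": 0.085}]}}

```text
clock: 4.55
position: [0.6801, 0.1176, 0.1812]
tcp_rot: [-0.0, 3.141, -0.001]
ft_force: [0.4, -0.2, 0.3]
width: 0.0853
gripper_force: 0.0
```

```bash
cat >> h.py <<'E'
from scipy.optimize import minimize
def box(lx,ly,h,x0=None,z0=0): 
    return np.array([[sx*lx/2,sy*ly/2,z] for sx in(-1,1) for sy in(-1,1) for z in(z0,h)])
def fit(views,hulls,p0):
    """views: list of (cam,mask); hulls: list of Nx3 corner sets; fit x,y,yaw by soft IoU of silhouettes"""
    S=3
    def sil(c,p):
        m=np.zeros((400*S,640*S),np.uint8); Rz=R.from_euler('z',p[2]).as_matrix()
        for h in hulls:
            q=proj(c,h@Rz.T+[p[0],p[1],0]); q=(q+.5)*S*16
            cv2.fillConvexPoly(m,cv2.convexHull(q.round().astype(np.int32)),1,cv2.LINE_8,4)
        return m
    big=[(c,cv2.resize(m.astype(np.uint8),None,fx=S,fy=S,interpolation=cv2.INTER_NEAREST)) for c,m in views]
    def cost(v):
        p=v*[.01,.01,.1]; t=0
        for c,m in big:
            s=sil(c,p); t+=1-(s&m).sum()/(s|m).sum()
        return t/len(big)
    r=None; v=np.array(p0)/[.01,.01,.1]
    for k in (1.,.3):
        r=minimize(cost,v,method='Nelder-Mead',options=dict(initial_simplex=np.vstack([v,v+np.diag([k,k,k])]),xatol=.005,fatol=1e-5)); v=r.x
    p=v*[.01,.01,.1]; print('fit xy',p[:2].round(4),'yaw',np.degrees(p[2]).round(2),'cost',round(r.fun,3)); return p
E
python3 - <<'E'
from h import *
state()
c=capture('wrist'); save(c,'w3.png'); np.savez('w3.npz',**{k:c[k] for k in('color','mtx','T')})
for k,z in {'nest':0,'pocket':.008}.items():
    for r in landmark_of(c,k)[:2]: print(k,round(r['conf'],2),np.round(r['pixel'],1),onz(c,r['pixel'],z)[:2].round(4))
o=outline_of(c,'nest')[0]; print(o['conf'],o['mask'].sum()); np.save('m3.npy',o['mask'])
fit([(c,o['mask'])],[box(.136,.096,.022)],[.64,.118,-.1])
E
```

```text
{'clock': 4.55, 'joint_pos': [0.0463, 0.4851, 1.2782, -0.0005, 1.3773, -1.5246], 'position': [0.6801, 0.1176, 0.1812], 'tcp_rot': [-0.0003, 3.1407, -0.0007], 'ft_force': [0.3645, -0.221, 0.258], 'width': 0.0853, 'gripper_force': 0.0}
nest 0.66 [148.2 319.9] [0.6376 0.1179]
pocket 0.76 [152.1 318.4] [0.641  0.1162]
0.63 11748
fit xy [0.639 0.115] yaw -4.92 cost 0.017
```

View pics/w3.png

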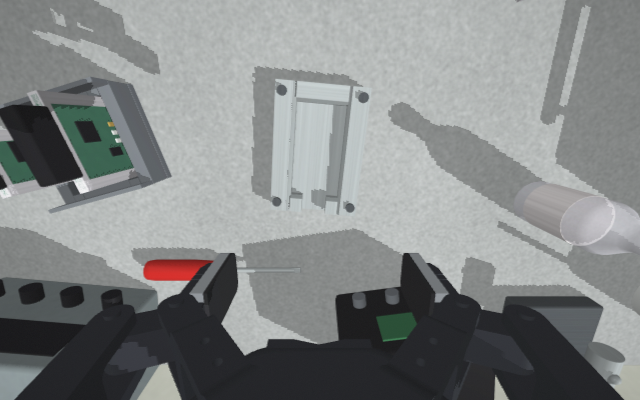

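The nest is clear of occlusion here, spanning rows 80-212 and columns 273-368. The gap is at its lower end at (312,205), so its +x points along world +x. Next is the rack.

Request:
{"name": "servo_tool", "arguments": {"steps": [{"translation": [-0.01,-0.228,-0.08],"twist": [0,0,0],"jaw": 0.085},{"translation": [-0.01,-0.228,-0.08],"twist": [0,0,0],"jaw": 0.085},{"translation": [-0.01,-0.228,-0.08],"twist": [0,0,0],"jaw": 0.085},{"translation": [-0.01,-0.228,-0.08],"twist": [0,0,0],"jaw": 0.085},{"translation": [-0.01,-0.228,-0.08],"twist": [0,0,0],"jaw": 0.085},{"translation": [-0.01,-0.228,-0.08],"twist": [0,0,0],"jaw": 0.085},{"translation": [-0.01,-0.228,-0.08],"twist": [0,0,0],"jaw": 0.085}]}}

```text
clock: 5.45
position: [0.6901, -0.1117, 0.262]
tcp_rot: [0.005, 3.139, -0.0]
ft_force: [0.3, 1.0, 0.4]
width: 0.085
gripper_force: 0.0
```

```bash
python3 - <<'E'
from h import *
c=capture('wrist'); save(c,'w4.png'); np.savez('w4.npz',**{k:c[k] for k in('color','mtx','T')})
for k,z in {'rack':0,'card':.008,'handle':.113,'spare_card':.008}.items():
    for r in landmark_of(c,k)[:2]: print(k,round(r['conf'],2),np.round(r['pixel'],1),onz(c,r['pixel'],z)[:2].round(4))
for k in('card','handle','spare_card','rack'):
    for o in outline_of(c,k)[:1]:
        print(k,o['conf'],o['mask'].sum(),np.round(o['pixel'])); np.save('m4_%s.npy'%k,o['mask'])
m=np.load('m4_card.npy')
# card: body 80x8 z .014-.10 (world), handle 56x14 z .100-.126, visible above rack ~.046 but frame partly hidden
body=box(.080,.008,.100,z0=.046); hd=box(.056,.014,.126,z0=.100)
fit([(c,m)],[body,hd],[.628,-.088,.25])
E
```

```text
card 0.68 [122.3 336.7] [ 0.6205 -0.0881]
handle 0.98 [128.5 346. ] [ 0.6251 -0.0851]
spare_card 0.91 [137.5 291.7] [ 0.6405 -0.1498]
spare_card 0.47 [ 12.6 140.9] [ 0.4912 -0.3296]
card 0.8 1166 [122. 343.]
handle 0.7 1201 [125. 348.]
spare_card 0.67 1043 [141. 285.]
rack 0.56 5005 [126. 311.]
fit xy [ 0.6247 -0.0866] yaw 15.6 cost 0.051
```

View pics/w4.png

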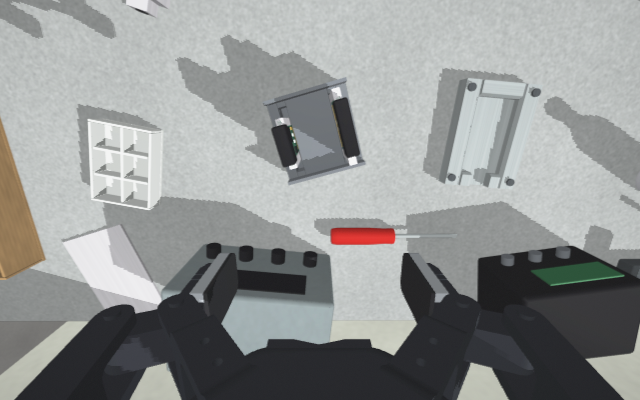

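The wide board's handle is at (346,127), on the nest side of the rack, and the narrow one is at (285,145). Now to look at the case.

```bash
python3 - <<'E'
from h import *
move([.475,-.317,.20],down(np.radians(72)))
E
```

```text
translation [0.2155, -0.2077, 0.06] twist [0.0001, -0.0006, 0.3157] rows>= 6.1
```

Request:
{"name": "servo_tool", "arguments": {"steps": [{"translation": [0.2155,-0.2077,0.06],"twist": [0,0,0.315],"jaw": 0.085},{"translation": [0.2155,-0.2077,0.06],"twist": [0,0,0.315],"jaw": 0.085},{"translation": [0.2155,-0.2077,0.06],"twist": [0,0,0.315],"jaw": 0.085},{"translation": [0.2155,-0.2077,0.06],"twist": [0,0,0.315],"jaw": 0.085},{"translation": [0.2155,-0.2077,0.06],"twist": [0,0,0.315],"jaw": 0.085},{"translation": [0.2155,-0.2077,0.06],"twist": [0,0,0.315],"jaw": 0.085},{"translation": [0.2155,-0.2077,0.06],"twist": [0,0,0.315],"jaw": 0.085},{"translation": [0.2155,-0.2077,0.06],"twist": [0,0,0.315],"jaw": 0.085},{"translation": [0.2155,-0.2077,0.06],"twist": [0,0,0.315],"jaw": 0.085}]}}

```text
clock: 6.8
position: [0.4757, -0.3172, 0.2008]
tcp_rot: [0.491, 3.102, 0.0]
ft_force: [-0.1, 0.6, 0.1]
width: 0.0849
gripper_force: 0.0
```

```bash
python3 - <<'E'
from h import *
c=capture('wrist'); save(c,'w5.png'); np.savez('w5.npz',**{k:c[k] for k in('color','mtx','T')})
for k,z in {'case':0,'lug':.011,'guides':.006,'pot':0}.items():
    for r in landmark_of(c,k)[:2]: print(k,round(r['conf'],2),np.round(r['pixel'],1),onz(c,r['pixel'],z)[:2].round(4))
o=outline_of(c,'case')[0]; print(o['conf'],o['mask'].sum())
lug=box(.014,.024,.022)+[.055,0,0]
p=fit([(c,o['mask'])],[box(.096,.050,.060),lug],[.433,-.303,-.32])
move([p[0],p[1],.14],down(p[2]+np.pi/2))
move([p[0],p[1],.022],down(p[2]+np.pi/2))
E
```

```text
case 0.21 [259.9 477.6] [ 0.6465 -0.1461]
lug 0.57 [198.4 316.1] [ 0.493  -0.3272]
guides 0.93 [146.4 315.2] [ 0.4333 -0.3088]
pot 0.76 [ 62.5 314.5] [ 0.3466 -0.2813]
0.8 5056
fit xy [ 0.4313 -0.3081] yaw -18.0 cost 0.023
translation [0.045, -0.0053, 0.0605] twist [-0.0001, 0.0004, 0.0012] rows>= 1.5
translation [0.045, -0.0053, 0.1785] twist [-0.0001, 0.0004, 0.0012] rows>= 3.7
```

View pics/w5.png

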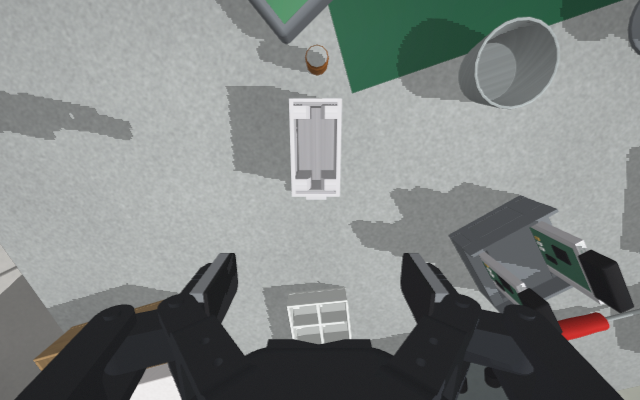

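The case is at (316,148), with its lug at (316,198) pointing away from the robot. The pot is at (316,60) and is clear of the fingers. I'll grip the case across its width.

Request:
{"name": "servo_tool", "arguments": {"steps": [{"translation": [0.045,-0.0053,0.06],"twist": [0,0,0],"jaw": 0.085},{"translation": [0.045,-0.0053,0.09],"twist": [0,0,0],"jaw": 0.085},{"translation": [0.045,-0.0053,0.12],"twist": [0,0,0],"jaw": 0.085},{"translation": [0.045,-0.0053,0.15],"twist": [0,0,0],"jaw": 0.085},{"translation": [0.045,-0.0053,0.179],"twist": [0,0,0],"jaw": 0.085},{"translation": [0.045,-0.0053,0.179],"twist": [0,0,0],"jaw": 0.085},{"translation": [0.045,-0.0053,0.179],"twist": [0,0,0],"jaw": 0.085},{"translation": [0.045,-0.0053,0.179],"twist": [0,0,0],"jaw": 0.04},{"translation": [0.045,-0.0053,0.179],"twist": [0,0,0],"jaw": 0.04},{"translation": [0.045,-0.0053,0.179],"twist": [0,0,0],"jaw": 0.04},{"translation": [0.045,-0.0053,0.179],"twist": [0,0,0],"jaw": 0.04},{"translation": [0.045,-0.0053,0.179],"twist": [0,0,0],"jaw": 0.04},{"translation": [0.045,-0.0053,0.179],"twist": [0,0,0],"jaw": 0.04},{"translation": [0.045,-0.0053,0.179],"twist": [0,0,0],"jaw": 0.04},{"translation": [0.045,-0.0053,0.179],"twist": [0,0,0],"jaw": 0.04}], "force": 45}}

```text
clock: 8.6
position: [0.4318, -0.3095, 0.0233]
tcp_rot: [0.492, 3.099, -0.002]
ft_force: [0.8, 2.9, 5.9]
width: 0.0495
gripper_force: 48.8
```

```bash
python3 - <<'E'
from h import *
M=down(np.radians(85.1))
for z in(.2,.085): move([.6399,.1149,z],M)
E
```

```text
translation [-0.0669, 0.4679, -0.1767] twist [-0.001, 0.0033, -0.2295] rows>= 10.1
translation [-0.0665, 0.468, -0.0617] twist [-0.001, 0.0033, -0.2295] rows>= 9.5
```

Request:
{"name": "servo_tool", "arguments": {"steps": [{"translation": [0,0,-0.03],"twist": [0,0,0],"jaw": 0.04},{"translation": [0,0,-0.07],"twist": [0,0,0],"jaw": 0.04},{"translation": [0,0,-0.11],"twist": [0,0,0],"jaw": 0.04},{"translation": [0,0,-0.15],"twist": [0,0,0],"jaw": 0.04},{"translation": [0,0.01,-0.177],"twist": [0,0,0],"jaw": 0.04},{"translation": [-0.005,0.04,-0.177],"twist": [0,0,-0.02],"jaw": 0.04},{"translation": [-0.011,0.08,-0.177],"twist": [0,0,-0.04],"jaw": 0.04},{"translation": [-0.017,0.12,-0.177],"twist": [0,0,-0.06],"jaw": 0.04},{"translation": [-0.023,0.16,-0.177],"twist": [0,0,-0.08],"jaw": 0.04},{"translation": [-0.029,0.2,-0.177],"twist": [0,0,-0.1],"jaw": 0.04},{"translation": [-0.034,0.24,-0.177],"twist": [0,0,-0.12],"jaw": 0.04},{"translation": [-0.04,0.28,-0.177],"twist": [0,0,-0.14],"jaw": 0.04},{"translation": [-0.046,0.32,-0.177],"twist": [0,0,-0.16],"jaw": 0.04},{"translation": [-0.052,0.36,-0.177],"twist": [0,0,-0.18],"jaw": 0.04},{"translation": [-0.057,0.4,-0.177],"twist": [0,0,-0.2],"jaw": 0.04},{"translation": [-0.063,0.44,-0.177],"twist": [0,0,-0.22],"jaw": 0.04},{"translation": [-0.0667,0.46,-0.177],"twist": [0,0,-0.229],"jaw": 0.04},{"translation": [-0.0667,0.468,-0.177],"twist": [0,0,-0.229],"jaw": 0.04},{"translation": [-0.0667,0.468,-0.14],"twist": [0,0,-0.229],"jaw": 0.04},{"translation": [-0.0667,0.468,-0.11],"twist": [0,0,-0.229],"jaw": 0.04}]}}

```text
clock: 10.6
position: [0.6385, 0.115, 0.1308]
tcp_rot: [0.135, 3.138, -0.002]
ft_force: [-0.7, -0.2, -5.0]
width: 0.049
gripper_force: 48.7
```

Request:
{"name": "servo_tool", "arguments": {"steps": [{"translation": [0,0,0.03],"twist": [0,0,0],"jaw": 0.04},{"translation": [0,0,0.048],"twist": [0,0,0],"jaw": 0.04},{"translation": [0,0,0.048],"twist": [0,0,0],"jaw": 0.04},{"translation": [0,0,0.048],"twist": [0,0,0],"jaw": 0.04}]}}

```text
clock: 11.0
position: [0.6382, 0.1146, 0.0832]
tcp_rot: [-0.136, -3.138, 0.001]
ft_force: [-0.4, -0.1, -2.7]
width: 0.0492
gripper_force: 48.4
```

```bash
python3 - <<'E'
from h import *
s=state(); p=np.array(s['position'])
c=capture('wrist'); save(c,'w6.png'); zb=p[2]-.0233
for k,z in {'lug':zb+.011,'guides':zb+.006,'pocket':.008}.items():
    for r in landmark_of(c,k)[:2]: print(k,round(r['conf'],2),np.round(r['pixel'],1),onz(c,r['pixel'],z)[:2].round(4))
o=outline_of(c,'case'); print([(round(x['conf'],2),x['mask'].sum()) for x in o])
lug=box(.014,.024,.022)+[.055,0,0]
h=[box(.096,.050,.060)+[0,0,zb],lug+[0,0,zb]]
fit([(c,o[0]['mask'])],h,[.639,.115,-.086])
s=capture('side'); save(s,'s6.png'); o=outline_of(s,'case'); print([(round(x['conf'],2),x['mask'].sum()) for x in o]); 
if o: fit([(s,o[0]['mask'])],h,[.639,.115,-.086])
E
```

```text
{'clock': 11.0, 'joint_pos': [0.0446, 0.5045, 1.4678, -0.0005, 1.1704, -1.4393], 'position': [0.6382, 0.1146, 0.0832], 'tcp_rot': [-0.1362, -3.1376, 0.0008], 'ft_force': [-0.3625, -0.0818, -2.6734], 'width': 0.0492, 'gripper_force': 48.4164}
lug 0.59 [332.4 320.1] [0.7007 0.1092]
guides 0.67 [240.3 319.9] [0.6359 0.1146]
pocket 0.33 [226.8  50.8] [ 0.6303 -0.1098]
[(0.58, np.int64(20766))]
fit xy [0.6363 0.1137] yaw -4.9 cost 0.169
[(0.8, np.int64(668))]
fit xy [0.6438 0.1241] yaw -6.14 cost 0.195
```

View pics/w6.png

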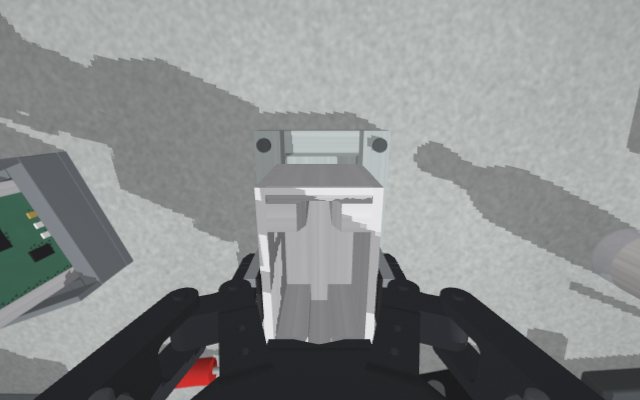

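The held case fills the middle of the view. Its back top edge is at row 187 (columns 254-384) and its back foot is at row 163. The nest's rim is just visible behind it at row 130 (columns 257-390), and the two are well aligned. I'll work out the relative offset from these edges.

```bash
python3 - <<'E'
from h import *
import glob
p,M,s=pose(); zb=p[2]-.0233
c=capture('wrist')
u=np.array([np.cos(np.radians(-4.9)),np.sin(np.radians(-4.9))]); v=np.array([-u[1],u[0]])
# predicted pixels for nominal nest and for case at TCP
def loc(o,P): P=np.array(P); return np.array([*(np.array(o)+P[0]*u+P[1]*v),P[2]])
print('nest pred', [proj(c,loc((.639,.115),q))[0].round(1).tolist() for q in((-.068,.048,.022),(-.068,-.048,.022),(-.0555,.0295,.022))])
print('case pred', [proj(c,loc(p[:2],q))[0].round(1).tolist() for q in((-.048,.025,zb+.06),(-.048,-.025,zb+.06),(-.048,.025,zb),(-.048,-.025,zb))])
g=cv2.cvtColor(c['color'],cv2.COLOR_RGB2GRAY).astype(int)
for col in(275,320,365): print(col,g[122:202,col].tolist())
for row in (195,140): print(row,g[row,245:275].tolist(),g[row,370:400].tolist())
E
```

```text
nest pred [[387.2, 127.8], [251.4, 127.7], [360.2, 145.7]]
case pred [[385.2, 189.9], [257.1, 189.9], [362.4, 165.4], [278.3, 165.3]]
275 [133, 132, 131, 131, 131, 121, 133, 140, 140, 140, 140, 140, 140, 140, 139, 140, 141, 141, 141, 142, 141, 142, 141, 141, 141, 142, 142, 142, 142, 142, 142, 142, 143, 142, 142, 142, 143, 143, 143, 143, 143, 143, 143, 134, 130, 129, 132, 129, 129, 131, 130, 130, 130, 129, 130, 131, 131, 131, 131, 131, 132, 132, 131, 133, 143, 148, 177, 176, 176, 176, 176, 176, 172, 132, 132, 133, 129, 128, 130, 128]
320 [136, 137, 135, 135, 134, 127, 172, 194, 197, 199, 199, 195, 191, 191, 191, 193, 194, 192, 190, 192, 193, 191, 190, 192, 194, 194, 193, 191, 162, 146, 146, 151, 192, 192, 191, 191, 191, 191, 191, 191, 192, 187, 133, 133, 133, 133, 133, 133, 133, 133, 133, 134, 133, 134, 135, 135, 135, 135, 135, 135, 135, 135, 135, 135, 148, 171, 230, 230, 230, 230, 230, 230, 229, 211, 203, 203, 192, 137, 185, 178]
365 [130, 130, 129, 129, 128, 126, 173, 192, 192, 192, 191, 191, 189, 157, 156, 157, 157, 157, 156, 156, 156, 161, 191, 191, 191, 191, 190, 191, 191, 191, 191, 191, 191, 191, 191, 190, 191, 190, 191, 190, 190, 190, 190, 190, 189, 180, 153, 129, 130, 130, 130, 130, 132, 131, 131, 133, 134, 133, 133, 134, 135, 135, 135, 134, 149, 173, 232, 231, 231, 232, 231, 231, 230, 213, 204, 203, 192, 131, 142, 129]
195 [134, 135, 136, 137, 138, 138, 137, 136, 133, 152, 217, 227, 227, 228, 228, 228, 228, 198, 176, 173, 143, 130, 130, 131, 131, 131, 131, 131, 130, 131] [212, 213, 215, 225, 228, 229, 228, 228, 228, 228, 228, 228, 228, 206, 190, 188, 185, 185, 185, 187, 189, 190, 190, 190, 187, 188, 190, 192, 192, 189]
140 [135, 137, 138, 140, 139, 139, 138, 138, 141, 141, 104, 75, 70, 70, 69, 69, 70, 71, 72, 72, 70, 69, 70, 62, 104, 133, 140, 142, 143, 143] [138, 93, 87, 94, 93, 91, 92, 91, 92, 95, 94, 94, 92, 92, 93, 148, 185, 191, 185, 183, 183, 183, 183, 184, 184, 186, 186, 186, 185, 185]
```

Request:
{"name": "servo_tool", "arguments": {"steps": [{"translation": [-0.0018,0.0013,0.01],"twist": [0,0,0],"jaw": 0.04},{"translation": [-0.0018,0.0013,0.02],"twist": [0,0,0],"jaw": 0.04},{"translation": [-0.0018,0.0013,0.03],"twist": [0,0,0],"jaw": 0.04},{"translation": [-0.0018,0.0013,0.036],"twist": [0,0,0],"jaw": 0.04},{"translation": [-0.0018,0.0013,0.04],"twist": [0,0,0],"jaw": 0.04},{"translation": [-0.0018,0.0013,0.043],"twist": [0,0,0],"jaw": 0.04},{"translation": [-0.0018,0.0013,0.046],"twist": [0,0,0],"jaw": 0.04},{"translation": [-0.0018,0.0013,0.046],"twist": [0,0,0],"jaw": 0.04}]}}

```text
clock: 12.2
position: [0.6405, 0.1166, 0.0371]
tcp_rot: [-0.135, -3.138, 0.0]
ft_force: [-0.7, 0.2, -3.4]
width: 0.0496
gripper_force: 48.6
```

No contact force so far, and the case's underside is below the rim top. I'll continue down.

Request:
{"name": "servo_tool", "arguments": {"steps": [{"translation": [0,0,0.002],"twist": [0,0,0],"jaw": 0.04},{"translation": [0,0,0.004],"twist": [0,0,0],"jaw": 0.04},{"translation": [0,0,0.006],"twist": [0,0,0],"jaw": 0.04},{"translation": [0,0,0.0065],"twist": [0,0,0],"jaw": 0.04},{"translation": [0,0,0.0065],"twist": [0,0,0],"jaw": 0.04}]}}

```text
clock: 12.7
position: [0.6407, 0.1167, 0.0315]
tcp_rot: [0.135, 3.138, -0.0]
ft_force: [-1.7, -0.2, 1.4]
width: 0.0497
gripper_force: 49.1
```

Request:
{"name": "servo_tool", "arguments": {"steps": [{"translation": [0,0,0.0005],"twist": [0,0,0],"jaw": 0.055},{"translation": [0,0,0],"twist": [0,0,0],"jaw": 0.07},{"translation": [0,0,0],"twist": [0,0,0],"jaw": 0.085},{"translation": [0,0,0],"twist": [0,0,0],"jaw": 0.085},{"translation": [0,0,0],"twist": [0,0,0],"jaw": 0.085},{"translation": [0,0,-0.03],"twist": [0,0,0],"jaw": 0.085},{"translation": [0,0,-0.07],"twist": [0,0,0],"jaw": 0.085},{"translation": [0,0,-0.11],"twist": [0,0,0],"jaw": 0.085},{"translation": [-0.025,0,-0.15],"twist": [0,0,0],"jaw": 0.085},{"translation": [-0.05,0,-0.15],"twist": [0,0,0],"jaw": 0.085},{"translation": [-0.05,0,-0.15],"twist": [0,0,0],"jaw": 0.085},{"translation": [-0.05,0,-0.15],"twist": [0,0,0],"jaw": 0.085}]}}

```text
clock: 13.9
position: [0.69, 0.1122, 0.18]
tcp_rot: [-0.135, -3.137, 0.0]
ft_force: [-0.1, 0.1, -0.7]
width: 0.0851
gripper_force: 0.0
```

```bash
python3 - <<'E'
from h import *
s=state()
c=capture('wrist'); save(c,'w7.png'); np.savez('w7.npz',**{k:c[k] for k in('color','mtx','T')})
for k,z in {'lug':.019,'guides':.014,'pocket':.008}.items():
    for r in landmark_of(c,k)[:2]: print(k,round(r['conf'],2),np.round(r['pixel'],1),onz(c,r['pixel'],z)[:2].round(4))
o=outline_of(c,'case'); print([(round(x['conf'],2),x['mask'].sum()) for x in o])
for zb in(.008,.012,.018): fit([(c,o[0]['mask'])],[box(.096,.050,.060+zb,z0=.022)],[.639,.115,-.086])
i=c['color'][60:240,220:420,::-1]; cv2.imwrite('pics/w7z.png',cv2.resize(i,(660,594),interpolation=cv2.INTER_CUBIC))
E
```

```text
{'clock': 13.9, 'joint_pos': [0.0376, 0.506, 1.2503, 0.0001, 1.3868, -1.4471], 'position': [0.69, 0.1122, 0.18], 'tcp_rot': [-0.1351, -3.1371, 0.0001], 'ft_force': [-0.1434, 0.121, -0.6571], 'width': 0.0851, 'gripper_force': 0.0}
lug 0.96 [200.1 317.1] [0.7024 0.1084]
guides 0.74 [142.4 319.5] [0.6396 0.1164]
[(0.77, np.int64(6268))]
fit xy [0.6397 0.1154] yaw -5.03 cost 0.027
fit xy [0.6399 0.1152] yaw -4.74 cost 0.033
fit xy [0.6398 0.1153] yaw -5.37 cost 0.06
```

View pics/w7z.png

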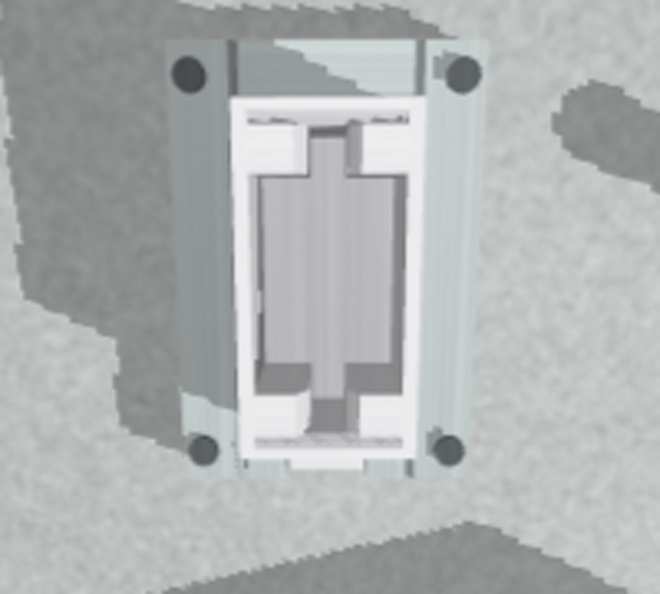

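The case sits square in the nest, level with the rim all round, and its lug is in the gap at (325,462). Next I'll move above the board with the jaws part open, so they clear the narrow board.

```bash
python3 - <<'E'
from h import *
move([.655,-.0775,.22],down(np.radians(105.6)))
E
```

```text
translation [0.018, -0.1923, -0.0402] twist [0.0002, -0.0023, -0.3578] rows>= 3.9
```

Request:
{"name": "servo_tool", "arguments": {"steps": [{"translation": [0.018,-0.1923,-0.0402],"twist": [0,0,-0.358],"jaw": 0.04},{"translation": [0.018,-0.1923,-0.0402],"twist": [0,0,-0.358],"jaw": 0.04},{"translation": [0.018,-0.1923,-0.0402],"twist": [0,0,-0.358],"jaw": 0.04},{"translation": [0.018,-0.1923,-0.0402],"twist": [0,0,-0.358],"jaw": 0.04},{"translation": [0.018,-0.1923,-0.0402],"twist": [0,0,-0.358],"jaw": 0.04},{"translation": [0.018,-0.1923,-0.0402],"twist": [0,0,-0.358],"jaw": 0.04},{"translation": [0.018,-0.1923,-0.0402],"twist": [0,0,-0.358],"jaw": 0.04}]}}

```text
clock: 14.85
position: [0.6556, -0.0766, 0.2204]
tcp_rot: [0.427, -3.111, -0.002]
ft_force: [-0.1, 0.7, 0.3]
width: 0.0402
gripper_force: 0.0
```

```bash
python3 - <<'E'
from h import *
state()
c=capture('wrist'); save(c,'w8.png')
for k,z in {'handle':.113}.items():
    for r in landmark_of(c,k)[:2]: print(k,round(r['conf'],2),np.round(r['pixel'],1),onz(c,r['pixel'],z)[:2].round(4))
m=outline_of(c,'card')[0]; h=outline_of(c,'handle')[0]; print(m['conf'],m['mask'].sum(),h['conf'],h['mask'].sum())
fit([(c,m['mask'])],[box(.080,.008,.100,z0=.046),box(.056,.014,.126,z0=.100)],[.6247,-.0866,.27])
# dark handle top pixels
g=c['color'].max(2); hd=box(.056,.014,.126,z0=.1)
mm=((g<60)&cv2.dilate(m['mask'].astype(np.uint8),np.ones((9,9))).astype(bool)); print(mm.sum())
fit([(c,mm)],[hd],[.6247,-.0866,.27])
p=fit([(c,h['mask'])],[hd],[.6247,-.0866,.27])
move([.625,-.0855,.096],down(np.radians(105.6)))
i=c['color'][60:260,200:440,::-1]; cv2.imwrite('pics/w8z.png',cv2.resize(i,(720,600),interpolation=cv2.INTER_CUBIC))
E
```

```text
{'clock': 14.85, 'joint_pos': [-0.2476, 0.3934, 1.325, 0.0006, 1.4244, -2.0914], 'position': [0.6556, -0.0766, 0.2204], 'tcp_rot': [0.4273, -3.1115, -0.0016], 'ft_force': [-0.1445, 0.7266, 0.3008], 'width': 0.0402, 'gripper_force': 0.0}
handle 0.87 [168.3 322.3] [ 0.6236 -0.0829]
0.63 1243 0.74 1274
fit xy [ 0.6246 -0.0861] yaw 15.19 cost 0.043
967
fit xy [ 0.6247 -0.0861] yaw 15.7 cost 0.137
fit xy [ 0.6244 -0.0862] yaw 15.18 cost 0.163
translation [0.0322, -0.0008, 0.1244] twist [0.0007, -0.0008, 0.0021] rows>= 2.6
```

View pics/w8z.png

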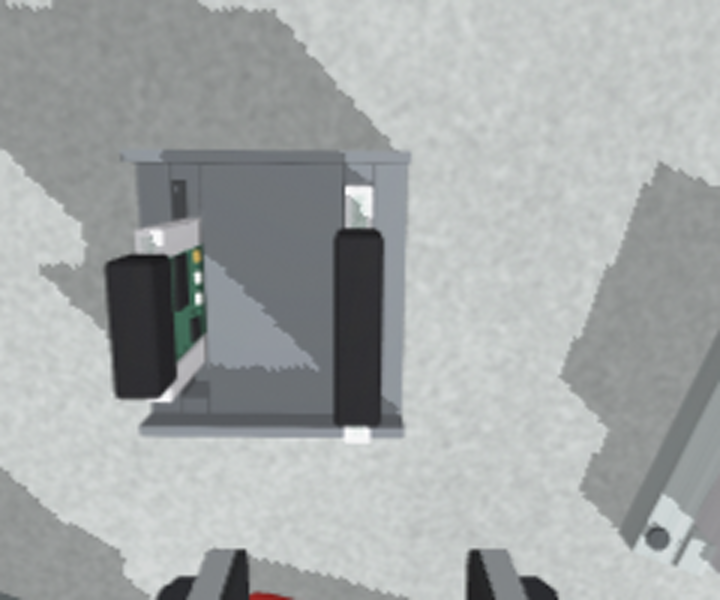

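The narrow board is on the left and the wide board's handle is at (358,330) in the crop, well aligned with the fingers, so I'll grip it. I've now viewed 11 pictures, one over the limit of 10, so I'll use only numeric checks from here.

Request:
{"name": "servo_tool", "arguments": {"steps": [{"translation": [0.032,-0.0005,0.03],"twist": [0,0,0],"jaw": 0.04},{"translation": [0.032,-0.0005,0.06],"twist": [0,0,0],"jaw": 0.04},{"translation": [0.032,-0.0005,0.09],"twist": [0,0,0],"jaw": 0.04},{"translation": [0.032,-0.0005,0.115],"twist": [0,0,0],"jaw": 0.04},{"translation": [0.032,-0.0005,0.1245],"twist": [0,0,0],"jaw": 0.04},{"translation": [0.032,-0.0005,0.1245],"twist": [0,0,0],"jaw": 0.04},{"translation": [0.032,-0.0005,0.1245],"twist": [0,0,0],"jaw": 0.005},{"translation": [0.032,-0.0005,0.1245],"twist": [0,0,0],"jaw": 0.005},{"translation": [0.032,-0.0005,0.1245],"twist": [0,0,0],"jaw": 0.005},{"translation": [0.032,-0.0005,0.1245],"twist": [0,0,0],"jaw": 0.005},{"translation": [0.032,-0.0005,0.1245],"twist": [0,0,0],"jaw": 0.005},{"translation": [0.032,-0.0005,0.1245],"twist": [0,0,0],"jaw": 0.005}], "force": 45}}

```text
clock: 16.25
position: [0.6268, -0.0866, 0.0986]
tcp_rot: [-0.426, 3.109, -0.001]
ft_force: [0.7, 2.1, 6.1]
width: 0.0133
gripper_force: 45.1
```

Request:
{"name": "servo_tool", "arguments": {"steps": [{"translation": [0,0,-0.015],"twist": [0,0,0],"jaw": 0.005},{"translation": [0,0,-0.03],"twist": [0,0,0],"jaw": 0.005},{"translation": [0,0,-0.05],"twist": [0,0,0],"jaw": 0.005},{"translation": [0,0,-0.075],"twist": [0,0,0],"jaw": 0.005},{"translation": [0,0,-0.1],"twist": [0,0,0],"jaw": 0.005},{"translation": [0,0,-0.1],"twist": [0,0,0],"jaw": 0.005},{"translation": [0,0,-0.1],"twist": [0,0,0],"jaw": 0.005}]}}

```text
clock: 16.95
position: [0.6252, -0.0872, 0.1972]
tcp_rot: [-0.426, 3.112, -0.002]
ft_force: [-0.6, -0.1, -2.0]
width: 0.0127
gripper_force: 44.5
```

```bash
python3 - <<'E'
from h import *
state(); move([.6417,.1166,.19],down(np.radians(85.0)))
E
```

```text
{'clock': 16.95, 'joint_pos': [-0.2751, 0.3508, 1.4314, -0.0007, 1.3584, -2.1179], 'position': [0.6252, -0.0872, 0.1972], 'tcp_rot': [-0.4259, 3.1119, -0.0015], 'ft_force': [-0.596, -0.1258, -2.0297], 'width': 0.0127, 'gripper_force': 44.4738}
translation [-0.0706, 0.1918, 0.007] twist [-0.001, 0.0007, 0.3593] rows>= 4.1
```

Request:
{"name": "servo_tool", "arguments": {"steps": [{"translation": [-0.012,0.03,0],"twist": [0,0,0.06],"jaw": 0.005},{"translation": [-0.024,0.065,0],"twist": [0,0,0.12],"jaw": 0.005},{"translation": [-0.036,0.1,0],"twist": [0,0,0.18],"jaw": 0.005},{"translation": [-0.048,0.135,0.002],"twist": [0,0,0.24],"jaw": 0.005},{"translation": [-0.06,0.165,0.004],"twist": [0,0,0.3],"jaw": 0.005},{"translation": [-0.0706,0.185,0.006],"twist": [0,0,0.359],"jaw": 0.005},{"translation": [-0.0706,0.1918,0.007],"twist": [0,0,0.359],"jaw": 0.005},{"translation": [-0.0706,0.1918,0.007],"twist": [0,0,0.359],"jaw": 0.005},{"translation": [-0.0706,0.1918,0.007],"twist": [0,0,0.359],"jaw": 0.005}]}}

```text
clock: 17.85
position: [0.6409, 0.1159, 0.1882]
tcp_rot: [-0.136, -3.136, 0.002]
ft_force: [0.7, 0.1, -2.0]
width: 0.0133
gripper_force: 44.5
```

```bash
python3 - <<'E'
from h import *
state(); p,M,s=pose()
c=capture('wrist'); save(c,'w9.png')
th=np.arctan2(M[1,1],M[0,1])-np.pi/2; u=np.array([np.cos(th),np.sin(th)]); v=np.array([-u[1],u[0]])
print('tcp yaw',np.degrees(th))
zb=p[2]-.0906
loc=lambda a,b,z: np.array([*(p[:2]+a*u+b*v),z])
for n,q in {'frame -x top':(-.04,0,zb+.092),'handle -x top':(-.028,0,zb+.118),'frame -x bottom':(-.038,0,zb),'frame -x +y':(-.04,.004,zb+.05),'frame -x -y':(-.04,-.004,zb+.05)}.items(): print(n,proj(c,loc(*q))[0].round(1))
C=np.array([.6397,.1154]); 
cu=np.array([np.cos(np.radians(-5)),np.sin(np.radians(-5))]); cv=np.array([-cu[1],cu[0]])
for n,q in {'case back +y':(-.048,.025),'case back -y':(-.048,-.025)}.items(): print(n,proj(c,np.array([*(C+q[0]*cu+q[1]*cv),.068]))[0].round(1))
o=outline_of(c,'card'); print([(round(x['conf'],2),x['mask'].sum()) for x in o])
m=o[0]['mask']; r=np.where(m.any(1))[0]; print('rows',r.min(),r.max())
for y in range(r.min(),r.max(),6): k=np.where(m[y])[0]; print(y,k.min(),k.max(),end='; ')
print()
fit([(c,m)],[box(.080,.008,.092,z0=0.006)+[0,0,zb],box(.076,.005,.006)+[0,0,zb],box(.056,.014,.118,z0=.092)+[0,0,zb]],[*p[:2],th])
for k,z in {'guides':.014,'handle':zb+.105,'card':zb}.items():
    for r in landmark_of(c,k)[:1]: print(k,round(r['conf'],2),np.round(r['pixel'],1),onz(c,r['pixel'],z)[:2].round(4))
g=cv2.cvtColor(c['color'],cv2.COLOR_RGB2GRAY)
print('col320',g[100:300,320].tolist())
E
```

```text
{'clock': 17.85, 'joint_pos': [0.0466, 0.4015, 1.3816, -0.001, 1.3609, -1.4373], 'position': [0.6409, 0.1159, 0.1882], 'tcp_rot': [-0.1361, -3.1362, 0.0019], 'ft_force': [0.663, 0.1037, -1.9663], 'width': 0.0133, 'gripper_force': 44.5303}
tcp yaw -4.968693284646673
frame -x top [320.5 188.2]
handle -x top [320.8 228.3]
frame -x bottom [320.  164.9]
frame -x +y [326.3 173.4]
frame -x -y [314.2 173.4]
case back +y [346.4 148. ]
case back -y [292.3 147.9]
[(0.63, np.int64(455))]
rows 294 315
294 188 204; 300 169 197; 306 166 186; 312 167 177; 
fit xy [0.6409 0.1159] yaw -4.97 cost 1.0
guides 0.61 [186.9 322.4] [0.6416 0.1189]
handle 0.94 [263.1 320.9] [0.6372 0.1164]
card 0.94 [205.4 320.2] [0.6383 0.1163]
col320 [203, 200, 200, 202, 205, 208, 206, 204, 200, 200, 201, 199, 196, 190, 143, 145, 147, 147, 146, 146, 146, 147, 147, 148, 173, 209, 212, 213, 207, 206, 206, 208, 204, 201, 152, 151, 154, 154, 152, 136, 103, 108, 140, 143, 139, 139, 140, 153, 226, 239, 238, 227, 216, 212, 219, 192, 192, 192, 192, 192, 193, 189, 151, 139, 139, 139, 139, 139, 140, 139, 140, 139, 140, 141, 139, 139, 140, 141, 140, 140, 140, 141, 141, 142, 146, 181, 237, 237, 238, 240, 240, 238, 239, 238, 236, 237, 236, 239, 238, 237, 236, 239, 227, 146, 178, 134, 128, 137, 121, 46, 31, 31, 30, 31, 29, 31, 30, 30, 30, 31, 31, 31, 31, 30, 33, 33, 37, 37, 36, 37, 37, 36, 37, 38, 38, 37, 38, 36, 36, 37, 36, 37, 38, 36, 38, 37, 36, 37, 36, 37, 37, 36, 37, 37, 37, 36, 37, 36, 37, 37, 37, 37, 36, 37, 38, 37, 37, 38, 36, 37, 38, 36, 36, 36, 37, 36, 37, 36, 36, 37, 36, 37, 38, 36, 37, 37, 37, 37, 37, 38, 36, 37, 36, 36, 36, 37, 36, 37, 38, 45]
```

```bash
python3 - <<'E'
from h import *
g=cv2.cvtColor(cv2.imread('pics/w9.png'),cv2.COLOR_BGR2GRAY)
for r in(146,149,150,152): print(r,g[r,284:304].tolist(),g[r,336:356].tolist())
for r in(157,164,170,175,183,192,200): print(r,g[r,304:338].tolist())
E
```

```text
146 [150, 151, 149, 150, 153, 153, 150, 151, 129, 114, 123, 136, 139, 139, 139, 139, 139, 139, 140, 139] [140, 141, 141, 140, 140, 140, 139, 139, 139, 139, 151, 195, 206, 205, 205, 204, 203, 204, 203, 205]
149 [151, 150, 150, 151, 153, 153, 150, 151, 155, 227, 237, 237, 237, 237, 238, 238, 238, 238, 238, 238] [239, 239, 239, 239, 239, 239, 239, 237, 237, 237, 237, 218, 206, 204, 205, 204, 202, 205, 203, 204]
150 [151, 150, 150, 150, 153, 154, 150, 152, 153, 226, 237, 237, 237, 237, 237, 237, 237, 238, 237, 237] [238, 238, 238, 238, 238, 238, 238, 237, 237, 237, 237, 218, 207, 205, 205, 203, 203, 205, 204, 205]
152 [150, 150, 149, 150, 152, 154, 150, 151, 130, 224, 237, 237, 237, 215, 212, 215, 215, 215, 215, 215] [216, 216, 216, 212, 211, 215, 207, 231, 237, 237, 237, 217, 206, 204, 205, 202, 201, 204, 204, 205]
157 [237, 236, 237, 237, 237, 237, 231, 227, 225, 223, 170, 175, 187, 188, 187, 186, 192, 190, 189, 188, 177, 151, 158, 163, 166, 202, 232, 236, 237, 237, 237, 237, 237, 237]
164 [237, 237, 237, 237, 237, 237, 230, 227, 225, 224, 183, 145, 140, 139, 140, 140, 139, 139, 139, 1
[... 248 characters left out ...]

175 [188, 189, 187, 186, 185, 186, 188, 189, 187, 154, 140, 140, 140, 139, 139, 139, 139, 139, 140, 139, 139, 139, 175, 185, 184, 183, 186, 187, 188, 188, 187, 190, 192, 191]
183 [186, 186, 186, 185, 184, 186, 187, 179, 150, 140, 139, 139, 140, 139, 140, 141, 142, 142, 141, 141, 141, 140, 148, 177, 184, 185, 187, 187, 187, 187, 188, 190, 191, 191]
192 [187, 186, 187, 186, 185, 186, 187, 216, 235, 239, 239, 239, 239, 239, 238, 239, 239, 239, 243, 246, 245, 241, 243, 215, 184, 185, 187, 187, 187, 186, 187, 189, 191, 191]
200 [186, 185, 185, 185, 185, 186, 188, 188, 186, 186, 186, 226, 233, 233, 235, 236, 236, 236, 241, 243, 242, 241, 238, 206, 184, 185, 187, 186, 186, 186, 188, 189, 191, 181]
```

The board hangs straight and needs about +0.8 mm in x and +0.5 mm in y. I'll lower it with that correction.

Request:
{"name": "servo_tool", "arguments": {"steps": [{"translation": [-0.0008,0.0005,0.01],"twist": [0,0,0],"jaw": 0.005},{"translation": [-0.0008,0.0005,0.02],"twist": [0,0,0],"jaw": 0.005},{"translation": [-0.0008,0.0005,0.026],"twist": [0,0,0],"jaw": 0.005},{"translation": [-0.0008,0.0005,0.03],"twist": [0,0,0],"jaw": 0.005},{"translation": [-0.0008,0.0005,0.034],"twist": [0,0,0],"jaw": 0.005},{"translation": [-0.0008,0.0005,0.038],"twist": [0,0,0],"jaw": 0.005},{"translation": [-0.0008,0.0005,0.042],"twist": [0,0,0],"jaw": 0.005},{"translation": [-0.0008,0.0005,0.042],"twist": [0,0,0],"jaw": 0.005}]}}

```text
clock: 18.9
position: [0.6422, 0.1174, 0.1469]
tcp_rot: [-0.136, -3.138, 0.0]
ft_force: [-0.7, 0.5, -3.0]
width: 0.0132
gripper_force: 44.5
```

Request:
{"name": "servo_tool", "arguments": {"steps": [{"translation": [0,0,0.005],"twist": [0,0,0],"jaw": 0.005},{"translation": [0,0,0.01],"twist": [0,0,0],"jaw": 0.005},{"translation": [0,0,0.015],"twist": [0,0,0],"jaw": 0.005},{"translation": [0,0,0.02],"twist": [0,0,0],"jaw": 0.005},{"translation": [0,0,0.025],"twist": [0,0,0],"jaw": 0.005},{"translation": [0,0,0.03],"twist": [0,0,0],"jaw": 0.005},{"translation": [0,0,0.035],"twist": [0,0,0],"jaw": 0.005},{"translation": [0,0,0.037],"twist": [0,0,0],"jaw": 0.005},{"translation": [0,0,0.037],"twist": [0,0,0],"jaw": 0.005}]}}

```text
clock: 19.8
position: [0.6424, 0.1173, 0.1099]
tcp_rot: [-0.136, -3.138, 0.0]
ft_force: [0.1, 0.3, -1.6]
width: 0.013
gripper_force: 44.5
```

Request:
{"name": "servo_tool", "arguments": {"steps": [{"translation": [0,0,0.002],"twist": [0,0,0],"jaw": 0.005},{"translation": [0,0,0.004],"twist": [0,0,0],"jaw": 0.005},{"translation": [0,0,0.0055],"twist": [0,0,0],"jaw": 0.005},{"translation": [0,0,0.0055],"twist": [0,0,0],"jaw": 0.005}]}}

```text
clock: 20.2
position: [0.6425, 0.1174, 0.1048]
tcp_rot: [-0.136, -3.139, -0.0]
ft_force: [0.3, 0.3, -2.4]
width: 0.0134
gripper_force: 44.5
```

Request:
{"name": "servo_tool", "arguments": {"steps": [{"translation": [0,0,0.001],"twist": [0,0,0],"jaw": 0.005},{"translation": [0,0,0.0015],"twist": [0,0,0],"jaw": 0.005},{"translation": [0,0,0.0015],"twist": [0,0,0],"jaw": 0.005}]}}

```text
clock: 20.5
position: [0.6428, 0.1175, 0.1047]
tcp_rot: [0.136, 3.138, 0.0]
ft_force: [-3.8, -0.2, 6.0]
width: 0.0135
gripper_force: 45.6
```

Contact came at the expected height, so the board is resting on the floor. I'll release it and retract.

Request:
{"name": "servo_tool", "arguments": {"steps": [{"translation": [0,0,0],"twist": [0,0,0],"jaw": 0.02},{"translation": [0,0,0],"twist": [0,0,0],"jaw": 0.035},{"translation": [0,0,0],"twist": [0,0,0],"jaw": 0.05},{"translation": [0,0,0],"twist": [0,0,0],"jaw": 0.05},{"translation": [0,0,-0.02],"twist": [0,0,0],"jaw": 0.05},{"translation": [0,0,-0.06],"twist": [0,0,0],"jaw": 0.05},{"translation": [0,0,-0.1],"twist": [0,0,0],"jaw": 0.05},{"translation": [-0.03,0,-0.12],"twist": [0,0,0],"jaw": 0.05},{"translation": [-0.05,0,-0.12],"twist": [0,0,0],"jaw": 0.05},{"translation": [-0.05,0,-0.12],"twist": [0,0,0],"jaw": 0.05},{"translation": [-0.05,0,-0.12],"twist": [0,0,0],"jaw": 0.05}]}}

```text
clock: 21.6
position: [0.6917, 0.113, 0.2223]
tcp_rot: [-0.136, -3.136, 0.0]
ft_force: [0.6, -0.1, -0.1]
width: 0.0503
gripper_force: 0.0
```

```bash
python3 - <<'E'
from h import *
state(); 
c=capture('wrist'); save(c,'w10.png')
for k,z in {'handle':.119,'lug':.019,'spare_card':.008}.items():
    for r in landmark_of(c,k)[:1]: print(k,round(r['conf'],2),np.round(r['pixel'],1),onz(c,r['pixel'],z)[:2].round(4))
o=outline_of(c,'handle')[0]; print(o['conf'],o['mask'].sum())
for zb in(.014,.020,.03): fit([(c,o['mask'])],[box(.056,.014,.118+zb,z0=.092+zb)],[.6397,.116,-.087])
m=outline_of(c,'card')[0]['mask']
for zb in(.014,.020,.03): fit([(c,m)],[box(.056,.014,.118+zb,z0=.092+zb),box(.080,.008,.092+zb,z0=.068)],[.6397,.116,-.087])
o=outline_of(c,'case')[0]['mask']
o2=cv2.morphologyEx((o|m).astype(np.uint8),cv2.MORPH_CLOSE,np.ones((5,5)))
fit([(c,o2)],[box(.096,.05,.068,z0=.022),box(.056,.014,.132,z0=.106),box(.080,.008,.106,z0=.068)],[.6397,.116,-.087])
t=capture('top')
for k,z in {'pot':0,'tin':0,'spool':0,'bottle':0,'spare_case':0,'parts_tray':0}.items():
    for r in landmark_of(t,k)[:1]: print(k,round(r['conf'],2),onz(t,r['pixel'],z)[:2].round(3))
s=capture('side'); h=landmark_of(s,'handle')[:2]; print([(round(x['conf'],2),np.round(x['pixel'],1)) for x in h], proj(s,[.6397,.1165,.119]).round(1))
E
```

```text
{'clock': 21.6, 'joint_pos': [0.0386, 0.4795, 1.2007, 0.0001, 1.4637, -1.4453], 'position': [0.6917, 0.113, 0.2223], 'tcp_rot': [-0.1365, -3.1363, 0.0001], 'ft_force': [0.6462, -0.0574, -0.0759], 'width': 0.0503, 'gripper_force': 0.0}
handle 0.57 [146.  321.4] [0.6397 0.1189]
lug 0.57 [193.  321.5] [0.7071 0.1142]
spare_card 0.91 [157.1 110.6] [ 0.6402 -0.148 ]
0.85 1378
fit xy [0.6401 0.1165] yaw -4.54 cost 0.161
fit xy [0.6394 0.1164] yaw -4.43 cost 0.167
fit xy [0.6377 0.1163] yaw -4.47 cost 0.188
fit xy [0.6409 0.1162] yaw -4.47 cost 0.042
fit xy [0.6405 0.1163] yaw -4.42 cost 0.041
fit xy [0.6408 0.1161] yaw -4.9 cost 0.1
fit xy [0.6398 0.1153] yaw -4.6 cost 0.029
pot 0.53 [ 0.339 -0.281]
tin 0.83 [ 0.418 -0.1  ]
spool 0.54 [0.422 0.091]
bottle 0.87 [0.698 0.386]
spare_case 0.62 [0.458 0.334]
parts_tray 0.8 [ 0.683 -0.374]
[(0.7, array([173.2, 330.5]))] [[325.  173.3]]
```

```bash
python3 -c "
from station import robot
print(robot.close_job())"
```

```text
the job is handed in; nothing more can be done
None
```

The case is seated in the nest with its lug in the gap, and the full-width board was held down the guides until it touched the case's floor, then released. The job is handed in at about 22 s with no verdict shown, and I viewed 11 pictures, one over your limit of 10.

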